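# Square a specimen tile against its stop with a spacer

## Task

A white ceramic specimen tile lies loose between the two rails of the metal jig on the microscope bench. Take the black-handled spacer out of its storage block, slide it upright all the way down into whichever gap beside the tile is wide enough for it, and push the tile sideways with it until the tile sits square and flush against the rail on the other side. Finish while still gripping the spacer in the gap and holding the tile pressed firmly against that rail (do not let go), and leave the jar, beaker and blue box alone.

Things in the scene. Friction and masses are not known exactly. Their poses are not given: they have to be found in the camera images.
- jig: dark steel bed plate fixed to the bench, 160 x 160 x 12 mm; origin at the centre of its underside, on the bench. Its x axis runs along the rails, its y axis across them. The bed's top is 12 mm above the origin.
- stop: the wide steel rail fixed on the bed, 100 (its x) x 40 (its y) x 18 mm high; origin at the centre of its underside, on the bed's top, 55 mm from the jig's centre along the jig's y, on the +y or the -y side (varies). Axes parallel to the jig's. The gap between it and the tile starts 3 to 7 mm wide, too narrow for the spacer.
- keeper: the thin steel rail fixed on the bed, 100 (its x) x 10 (its y) x 18 mm high; origin at the centre of its underside, on the bed's top, 55 mm from the jig's centre on the side opposite to the wide rail. Axes parallel to the jig's. The gap between it and the tile starts 17 to 23 mm wide: the spacer fits here.
- tile: loose white ceramic tile, 70 (its x, along the rails) x 60 (its y) x 14 mm thick, about 0.17 kg, lying flat on the bed between the rails, a few degrees crooked at most; origin at the centre of its underside. When flush, its centre is 50 mm from the wide rail's centre.
- spacer: loose upright spacer, about 0.09 kg, 70 mm tall; origin at the centre of its underside, z up. Its bare aluminium blade is 46 mm long (its x) and 12 mm thick (its y), from the underside to 44 mm up; the lowest 6 mm of the blade are stepped in to 42 x 8 mm as a lead-in. The black handle, 46 mm long (its x) and 18 mm thick (its y), reaches from 42 to 70 mm up: grip it from above across its 18 mm. The half-turned spacer is the same spacer.
- rest: grey plastic storage block fixed to the bench, 80 x 50 x 26 mm high, with an upright slot (50 x 16 mm, 20 mm deep, open at the top) in which the spacer stands at the start; origin at the centre of its underside. The spacer pulls straight up out of it.
- jar: bystander: amber jar with white cap, 52 mm in diameter, 75 mm tall, loose; origin at the centre of its underside
- beaker: bystander: clear beaker, 68 mm in diameter, 85 mm tall, loose; origin at the centre of its underside
- slide_box: bystander: blue box, 75 x 95 x 35 mm, loose; origin at the centre of its underside

How it is judged:
On the way:
1. the spacer stands down in the wide gap, between the tile and the thin rail (z of spacer in the frame of jig between 0.008 and 0.018 m and x of spacer in the frame of jig between -0.05 and 0.05 m and (y of spacer in the frame of keeper between 0.009 and 0.031 m or y of spacer in the frame of keeper between -0.031 and -0.009 m) and (y of spacer in the frame of stop between 0.079 and 0.101 m or y of spacer in the frame of stop between -0.101 and -0.079 m) and angle between spacer's own z axis and vertical below 0.15 rad), for 0.1 s.
At the end, for the whole second after the job is handed in: Spacer upright in the gap between tile and thin rail, foot within 6 mm of the bed, gripped, pressing the tile with over 1.5 N; tile flat, within 2.5 mm of the wide rail, square to it within 0.04 rad and pressed on it with over 1.5 N; the robot itself does not touch the tile (all of step 1 and (y of tile in the frame of stop between 0.0475 and 0.053 m or y of tile in the frame of stop between -0.053 and -0.0475 m) and angle between the x axis of tile and the x axis of stop, either way round below 0.04 rad and z of tile in the frame of jig between 0.01 and 0.0145 m and angle between tile's own z axis and vertical below 0.05 rad and contact force between tile and stop above 1.5 N and contact force between spacer and tile above 1.5 N and contact force between the fingers and spacer above 1 N and contact force between the arm and tile below 0.3 N and linear speed of tile below 0.02 m/s); the arm keeps its last pose, push and grip.
It fails at once if the jar is pushed or knocked over (distance of jar from where it was at the start of the episode above 0.03 m or angle between jar's own z axis and vertical above 0.5 rad).
It fails at once if the beaker is pushed or knocked over (distance of beaker from where it was at the start of the episode above 0.03 m or angle between beaker's own z axis and vertical above 0.5 rad).
It fails at once if the slide box is pushed or knocked over (distance of slide_box from where it was at the start of the episode above 0.03 m or angle between slide_box's own z axis and vertical above 0.5 rad).
It also fails if it takes over 45 s, if anything falls off the work surface, if the arm or the gripper's body presses on something with over 40 N, if the wrist force passes 120 N, or if a joint passes its speed limit or range.

## Robot

A 6-joint arm with a two-finger parallel gripper is mounted at the origin on the work surface. World frame = base frame: x ahead of the robot, y to its left, z up, the work surface at z = 0. Lengths are in m, angles in rad, forces in N, time in s.
With the tool pointing down it reaches from about 0.35 to 0.925 m from the base axis. Payload 6.4 kg.
Tool frame: the origin (TCP) lies on the front face of the gripper's body, between the roots of the fingers; the fingertips stand 73 mm ahead of it and the grasp point (between the pads) lies 54 mm ahead of it; z points along the fingers, y is the direction in which the jaws open and shut (so a half turn about z gives the same grasp; the last joint's range is limited). The gripper opens to 85 mm and grips with 20 to 120 N. Pads are 22 mm wide; open, the fingers measure 114 mm over their backs; the gripper's body (76 mm by 85 mm) begins 54 mm behind the grasp point. The pads swing forward as they close: fully open they stand 13 mm farther back than shut.
Start: joints at [1.06, 0.245, 1.558, -0, 1.339, -0.174], TCP at [0.215, 0.613, 0.304] pointing down, gripper open.
Joint ranges: [-3.13, 3.13], [-1.02, 2.26], [0.13, 2.54], [-0.95, 4.09], [0.21, 2.88], [-2.74, 2.74]. Speed limits (rad/s): [2.57, 2.57, 3.14, 3.14, 3.14, 3.14].

## Interface

Orientations are given as a 3x3 rotation matrix whose columns are the frame's x, y, z axes.
In Python, from rig import r gives the robot as it stands.
- The arm moves only by the shell command python3 -m pendant 'ROWS'. ROWS is JSON, a list of rows, each a list of 3 entries, a list of its own where there are three numbers: the turn, a rotation vector about the tool's x, y, z in degrees, then the shift along the tool's x, y, z in m, then the finger opening in m, from 0 to 0.0854. A call has exactly 10 rows; each row shifts and turns the commanded pose from where the row before left it, along the tool's axes as they then stand; what a row does not reach is not made up. A row lasts 1/8 s, in which the tool goes at most 62.5 mm and 10.7 degrees, less where a joint would pass 70% of its speed; a pose out of reach is approached as far as the arm can. A call with a gripper value outside its range is refused whole. The fingers move at their own pace and stop on an object; the grip force is fixed at half the most. Time passes only in rows, so rows that do not move let the fingers close, or fill a call up. It gives the time, the measured TCP pose, the force and the opening at its end, in the units of the state.
- r.read_state(): the state, without advancing time (a new reading comes with each control period).
- r.read_camera(name): name is "scene" or "top"; returns the picture (400x640x3 uint8, red, green, blue); there is no depth.
- r.camera_model(name): a dict with "vfov" (degrees; the focal length in pixels is half the picture's height over the tangent of half this angle, whatever the lens; pixels are square), "cx", "cy" (the principal point, pixels), "cam_to_world" (4x4, takes a point from camera to world coordinates). Camera axes: x right, y up, looking along -z (the intrinsics and any distortion apply to the point x, -y, -z); pixel columns grow to the right and rows downward; lengths in m; the calibration is good to about 2 mm. A picture is of the moment at which its call begins. camera_model takes no time and is no camera call.
- r.close_job(): hands the job in, once; it reports no verdict.
The state is a dict: "clock": time; "joint_positions": joint angles; "dq": joint speeds; "effort": joint torques, N m; "eef_pos": TCP position; "tcp_rot": TCP orientation; "wrist_force": force on the tool from outside, world axes, zero at the start; "ft_torque": the same for the moment, N m; "width": finger opening in m.
Only numpy, scipy, OpenCV 4.12 (cv2) and the standard library are available. Lean on these libraries where they do the work, as an engineer would, in place of code of your own. Each camera call takes 0.05 s, during which the arm holds its last target.

## Working session

There is one attempt and no reset: what is moved stays moved. The work goes in short steps, Python scripts to look and compute and a shell command to move; the robot and the scene stay as the last step left them, time stands still between calls to the robot, and variables do not carry over. Pictures are saved under pics/ and viewed, and the job is handed in when it is done.

```bash
mkdir -p pics; python3 - <<'E'
from rig import r
import cv2
for n in("scene","top"):
    cv2.imwrite(f"pics/{n}0.png",cv2.cvtColor(r.read_camera(n),cv2.COLOR_RGB2BGR))
    print(n,r.camera_model(n))
s=r.read_state();print(s)
E
```

```text
scene {'vfov': 55.14674466695455, 'cx': 320.2306684041695, 'cy': 193.31390273892075, 'cam_to_world': array([[-0.39809508, -0.76837996,  0.50111132,  1.00443695],
       [ 0.91732368, -0.3297921 ,  0.22305703,  0.10741652],
       [-0.00613   ,  0.54847918,  0.83614174,  0.62199009],
       [ 0.        ,  0.        ,  0.        ,  1.        ]])}
top {'vfov': 55.66252204292007, 'cx': 322.22591243366884, 'cy': 204.21775106366835, 'cam_to_world': array([[-0.00796801,  0.99822594, -0.05900413,  0.58339722],
       [-0.99994746, -0.00833451, -0.00596794, -0.01771505],
       [-0.00644913,  0.05895348,  0.9982399 ,  0.84782314],
       [ 0.        ,  0.        ,  0.        ,  1.        ]])}
{'clock': 0.1, 'joint_positions': array([ 1.05988526e+00,  2.45760445e-01,  1.55887970e+00, -1.43441918e-05,
        1.33873959e+00, -1.74083548e-01]), 'dq': array([ 2.34006713e-03, -1.19762664e-03, -3.97730557e-03,  8.16242075e-05,
        1.76541591e-03, -6.89546529e-04]), 'effort': array([ 1.81495652e-04, -4.30670285e+01, -3.27130008e+01, -8.01388865e-05,
        2.71384917e-03,  3.17072090e-05]), 'eef_pos': array([0.21462053, 0.61314496, 0.30288672]), 'tcp_rot': array([[-9.43808868e-01,  3.30490664e-01, -8.61654397e-04],
       [ 3.30491655e-01,  9.43807615e-01, -1.56569298e-03],
       [ 2.95789068e-04, -1.76248451e-03, -9.99998403e-01]]), 'wrist_force': array([-0.43008612, -0.1950131 , -0.12021936]), 'ft_torque': array([ 0.03418077,  0.02292058, -0.01219408]), 'width': 0.0853947772873031}
```

```bash
ls -la; python3 -m pendant --help | head -30
```

```text
total 12
drwxr-xr-x  3 agent agent 4096 Dec  6 16:51 .
drwxr-xr-x 23 root  root  4096 Dec  6 16:50 ..
drwxr-xr-x  2 agent agent 4096 Dec  6 16:51 picsinvalid input: not JSON, or not a number
```

View pics/scene0.png

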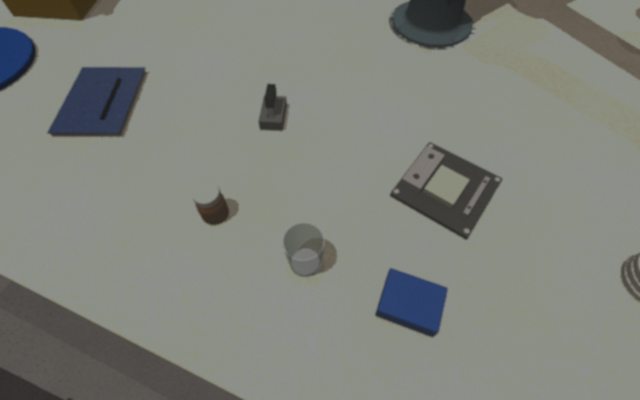

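View pics/top0.png

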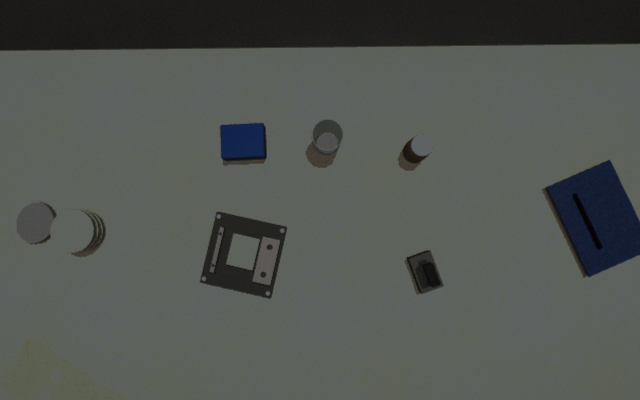

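```bash
python3 - <<'E'
import cv2,numpy as np
def crop(f,x0,y0,x1,y1,s):
    a=cv2.imread(f)[y0:y1,x0:x1]; a=cv2.convertScaleAbs(a,alpha=1.5)
    return cv2.resize(a,None,fx=s,fy=s,interpolation=cv2.INTER_CUBIC)
cv2.imwrite("pics/a.png",crop("pics/top0.png",195,205,295,305,6))
cv2.imwrite("pics/b.png",crop("pics/top0.png",395,235,455,305,8))
cv2.imwrite("pics/c.png",crop("pics/scene0.png",385,135,510,240,5.5))
cv2.imwrite("pics/d.png",crop("pics/scene0.png",245,75,305,140,9))
E
```

```text
(no output)
```

View pics/a.png

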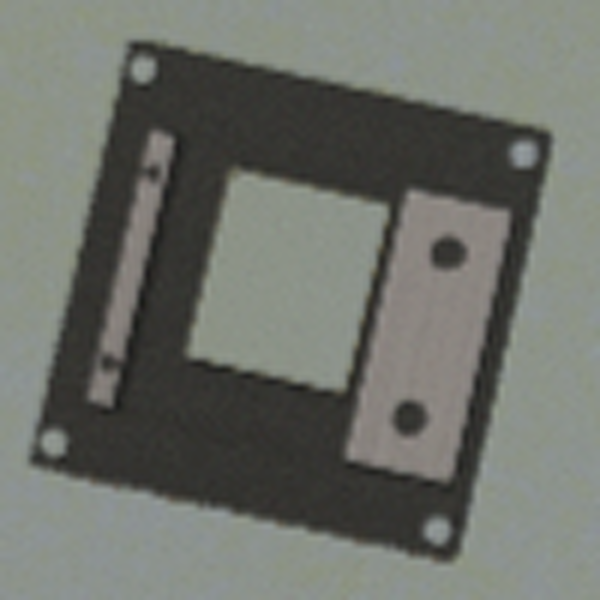

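View pics/b.png

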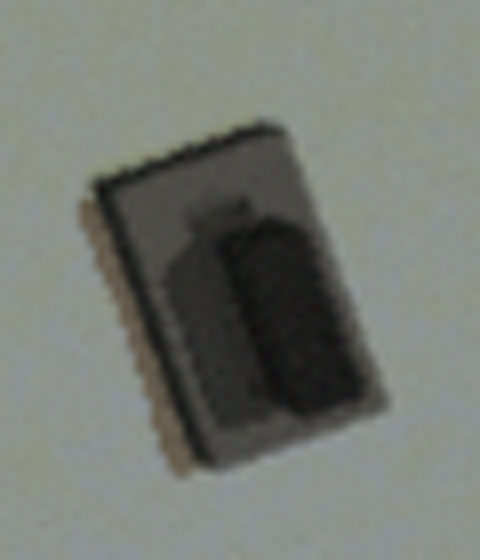

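View pics/c.png

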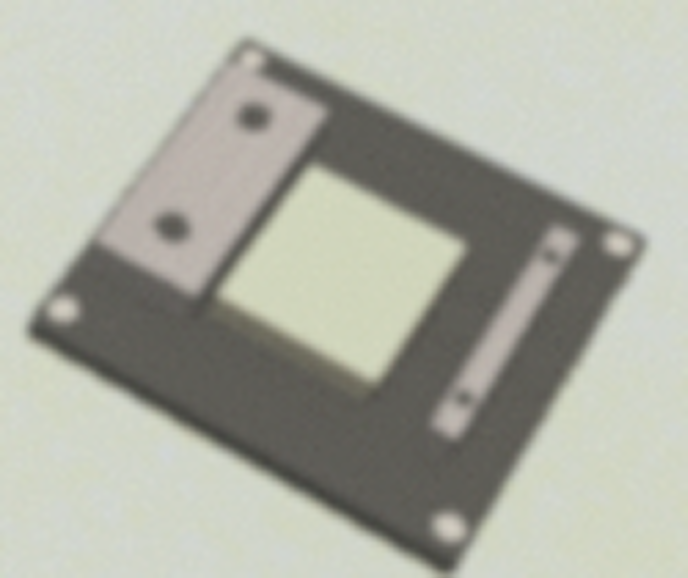

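View pics/d.png

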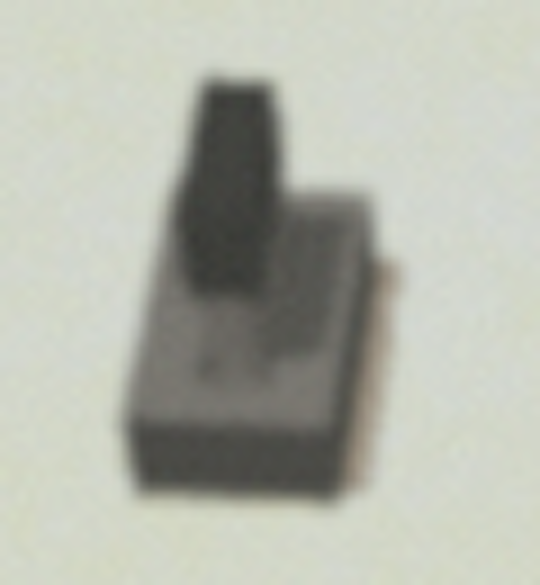

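```bash
cat > h.py <<'E'
import numpy as np
from rig import r
from scipy.optimize import least_squares
CM={n:r.camera_model(n) for n in("scene","top")}
def proj(n,P):
    m=CM[n];T=np.linalg.inv(m["cam_to_world"]);P=np.atleast_2d(P)
    c=P@T[:3,:3].T+T[:3,3]; f=200/np.tan(np.radians(m["vfov"])/2)
    return np.c_[m["cx"]+f*c[:,0]/-c[:,2],m["cy"]-f*c[:,1]/-c[:,2]]
def full(p,off,s): return (np.array(p,float)+.5)/s-.5+np.array(off)
def box(x,y,a,lx,ly,z):
    c,s=np.cos(a),np.sin(a);q=np.array([[-1,-1],[1,-1],[1,1],[-1,1]])*[lx/2,ly/2]
    return np.c_[x+c*q[:,0]-s*q[:,1],y+s*q[:,0]+c*q[:,1],np.full(4,z)]
def fit(lx,ly,z,obs,x0):
    # obs: {cam: 4x2 corners in any order -> nearest}
    def res(v):
        B=box(*v,lx,ly,z);o=[]
        for n,p in obs.items():
            pr=proj(n,B);
            for k in p: o.append(pr[np.argmin(((pr-k)**2).sum(1))]-k)
        return np.ravel(o)
    s=least_squares(res,x0);return s.x,s.fun
def back(n,p,z):
    return least_squares(lambda v:(proj(n,[v[0],v[1],z])[0]-p),[.5,0]).x
E
cat > m.py <<'E'
from h import *
A=lambda p:full(p,(195,205),6); C=lambda p:full(p,(385,135),5.5)
B=lambda p:full(p,(395,235),8); D=lambda p:full(p,(245,75),9)
objs={'jig':(.16,.16,.012,A([(130,40),(552,133),(455,562),(32,462)]),C([(247,38),(645,240),(452,565),(28,325)])),
'stop':(.1,.04,.03,A([(408,187),(512,210),(450,483),(346,460)]),C([(233,68),(328,108),(197,300),(98,240)])),
'keeper':(.1,.01,.03,A([(152,130),(178,138),(113,408),(88,400)]),C([(557,225),(580,238),(452,440),(431,425)])),
'tile':(.07,.06,.026,A([(230,168),(390,205),(347,392),(188,356)]),C([(315,163),(468,243),(373,388),(215,298)])),
'rest':(.08,.05,.026,B([(115,195),(283,135),(387,405),(218,465)]),D([(128,420),(345,432),(372,195),(178,190)])),
}
for k,(lx,ly,z,t,s) in objs.items():
    for nm,o in (('top',{'top':t}),('scene',{'scene':s}),('both',{'top':t,'scene':s})):
        n=list(o)[0];c=back(n,o[n].mean(0),z)
        a0=-.24 if k!='rest' else .35
        v,f=fit(lx,ly,z,o,[*c,a0])
        print(k,nm,np.round(v[:2]*1000,1),round(np.degrees(v[2]),2),'rms px',round(np.sqrt((f**2).mean()),2))
E
python3 m.py
```

```text
jig top [524.2 161.5] -12.98 rms px 0.35
jig scene [526.6 161. ] -13.12 rms px 0.54
jig both [525.3 161.2] -13.06 rms px 0.6
stop top [512.1 108.6] -12.86 rms px 0.32
stop scene [514.  108.8] -12.72 rms px 0.6
stop both [512.9 108.7] -12.77 rms px 0.56
keeper top [536.4 214.9] -13.13 rms px 0.26
keeper scene [538.2 215.1] -13.57 rms px 0.4
keeper both [537.2 215. ] -13.38 rms px 0.45
tile top [531.6 159.8] -12.88 rms px 0.28
tile scene [533.5 159.6] -13.86 rms px 0.5
tile both [532.4 159.7] -13.41 rms px 0.51
rest top [ 484.3 -234.2] 19.58 rms px 0.66
rest scene [ 485.2 -234.1] 20.49 rms px 0.3
rest both [ 484.7 -234.2] 20.0 rms px 0.54
```

```bash
python3 -m pendant '[[[0,0,-9.8],[0,0,0],0.085],[[0,0,-9.8],[0,0,0],0.085],[[0,0,-9.8],[0,0,0],0.085],[[0,0,-9.8],[0,0,0],0.085],[[0,0,0],[0,-0.055,0],0.085],[[0,0,0],[0,-0.055,0],0.085],[[0,0,0],[0,-0.055,0],0.085],[[0,0,0],[0,-0.055,0],0.085],[[0,0,0],[0,-0.055,0],0.085],[[0,0,0],[0,-0.055,0],0.085]]'
python3 - <<'E'
from h import *
import cv2
a=np.radians(20)
im=cv2.imread('pics/b.png')
for (lx,ly,z,col) in ((.05,.016,.026,(0,0,255)),(.046,.018,.076,(0,255,0)),(.046,.018,.048,(255,255,0)),(.08,.05,.026,(255,0,255))):
    p=proj('top',box(.4847,-.2342,a,lx,ly,z)); q=((p-[395,235]+.5)*8-.5).astype(int)
    cv2.polylines(im,[q],True,col,1)
im2=cv2.imread('pics/d.png')
for (lx,ly,z,col) in ((.05,.016,.026,(0,0,255)),(.046,.018,.076,(0,255,0)),(.046,.018,.048,(255,255,0)),(.08,.05,.026,(255,0,255))):
    p=proj('scene',box(.4847,-.2342,a,lx,ly,z)); q=((p-[245,75]+.5)*9-.5).astype(int)
    cv2.polylines(im2,[q],True,col,1)
w=np.zeros((585,480+540,3),np.uint8);w[:560,:480]=im;w[:585,480:]=im2[:585]
cv2.imwrite('pics/e.png',cv2.resize(w,None,fx=.78,fy=.78))
E
```

```text
clock: 1.35
eef_pos: [0.3272, 0.3015, 0.3036]
tcp_rot: [[-0.94, -0.341, -0.0], [-0.341, 0.94, -0.0], [0.0, -0.0, -1.0]]
wrist_force: [1.2, -1.0, 0.1]
width: 0.085
```

View pics/e.png

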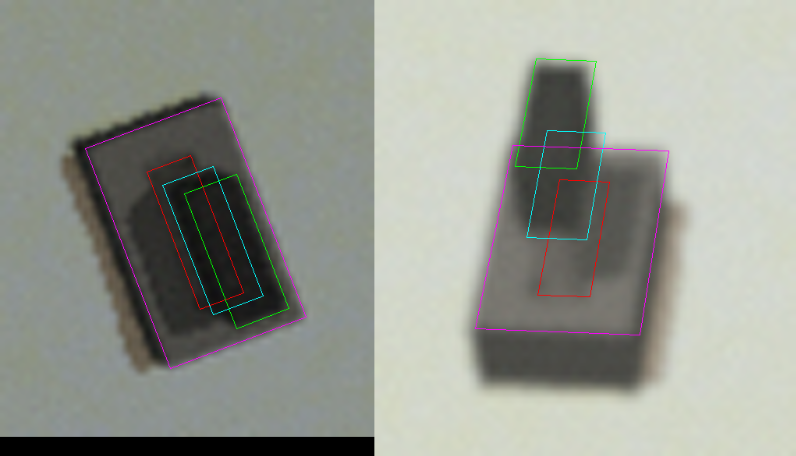

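```bash
python3 -m pendant '[[[0,0,0],[0.0035,-0.0557,0.008],0.085],[[0,0,0],[0.0035,-0.0557,0.008],0.085],[[0,0,0],[0.0035,-0.0557,0.008],0.085],[[0,0,0],[0.0035,-0.0557,0.008],0.085],[[0,0,0],[0.0035,-0.0557,0.008],0.085],[[0,0,0],[0.0035,-0.0557,0.008],0.085],[[0,0,0],[0.0035,-0.0557,0.008],0.085],[[0,0,0],[0.0035,-0.0557,0.008],0.085],[[0,0,0],[0.0035,-0.0557,0.008],0.085],[[0,0,0],[0.0035,-0.0557,0.008],0.085]]'
python3 - <<'E'
from rig import r
import cv2,numpy as np
s=r.read_state();print(s['eef_pos'],s['tcp_rot'],s['wrist_force'])
def c(n,x0,y0,x1,y1,k):
    a=cv2.cvtColor(r.read_camera(n),cv2.COLOR_RGB2BGR);cv2.imwrite(f'pics/{n}1.png',a)
    a=cv2.convertScaleAbs(a[y0:y1,x0:x1],alpha=1.5)
    return cv2.resize(a,(390,390*(y1-y0)//(x1-x0)),interpolation=cv2.INTER_CUBIC)
a=c('top',380,220,470,320,0);b=c('scene',220,30,340,150,0)
h=max(len(a),len(b));w=np.zeros((h,800,3),np.uint8);w[:len(a),:390]=a;w[:len(b),400:790]=b
cv2.imwrite('pics/f.png',w)
E
```

```text
clock: 2.6
eef_pos: [0.4839, -0.2342, 0.2232]
tcp_rot: [[-0.94, -0.34, -0.0], [-0.34, 0.94, 0.0], [0.0, 0.001, -1.0]]
wrist_force: [0.5, -0.1, 0.0]
width: 0.0849
[ 0.48389485 -0.23424649  0.2232423 ] [[-9.40441039e-01 -3.39956667e-01 -3.41584065e-04]
 [-3.39956796e-01  9.40440947e-01  4.48964154e-04]
 [ 1.68611284e-04  5.38348140e-04 -9.99999841e-01]] [ 0.46792193 -0.12071953  0.03217482]
```

View pics/f.png

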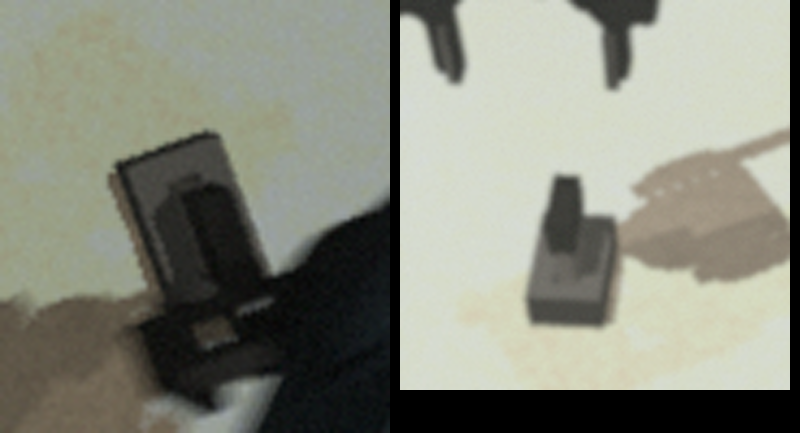

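```bash
python3 - <<'E'
from h import *
y=np.array([-.34,.94])
for z in(.15,.163):
  for s in(-.0425,0,.0425):
    p=np.array([.4839,-.2342])+s*y
    print(z,s,(proj('scene',[*p,z])-[220,30])*3.25+[400,0])
E
```

```text
0.15 -0.0425 [[478.52796053  96.55371614]]
0.15 0 [[550.09265585  99.08764152]]
0.15 0.0425 [[621.98478554 101.63316053]]
0.163 -0.0425 [[474.67126384  77.73680752]]
0.163 0 [[547.30619554  80.26534717]]
0.163 0.0425 [[620.27848141  82.80563067]]
```

```bash
python3 - <<'E'
from h import *
import cv2
R=np.array([[-.94,-.34,0],[-.34,.94,0],[0,0,-1]]);t=np.array([.4839,-.2342,.2232])
pts=[(0,0,0),(0,0,.054),(0,.0425,.06),(0,-.0425,.06),(0,.057,.06),(0,-.057,.06)]+[(x,y,0) for x in(-.038,.038) for y in (-.0425,.0425)]+[(x,y,0) for x in(-.0425,.0425) for y in (-.038,.038)]
for n,(x0,y0,k) in (('scene',(200,0,6)),('top',(370,200,5))):
    a=cv2.imread(f'pics/{n}1.png');a=cv2.convertScaleAbs(a[y0:y0+100,x0:x0+130],alpha=1.6)
    a=cv2.resize(a,None,fx=k,fy=k,interpolation=cv2.INTER_CUBIC)
    for i,q in enumerate(pts):
        p=(proj(n,R@q+t)[0]-[x0,y0]+.5)*k
        cv2.circle(a,tuple(p.astype(int)),3,(0,0,255) if i<2 else (0,255,0) if i<6 else (255,0,255) if i<10 else (255,255,0),-1)
    cv2.imwrite(f'pics/g_{n}.png',a)
E
```

```text
(no output)
```

View pics/g_scene.png

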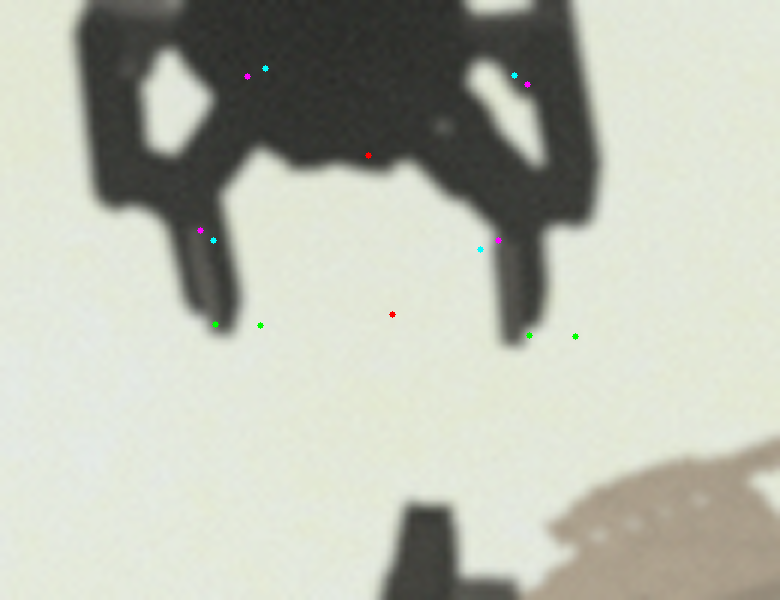

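View pics/g_top.png

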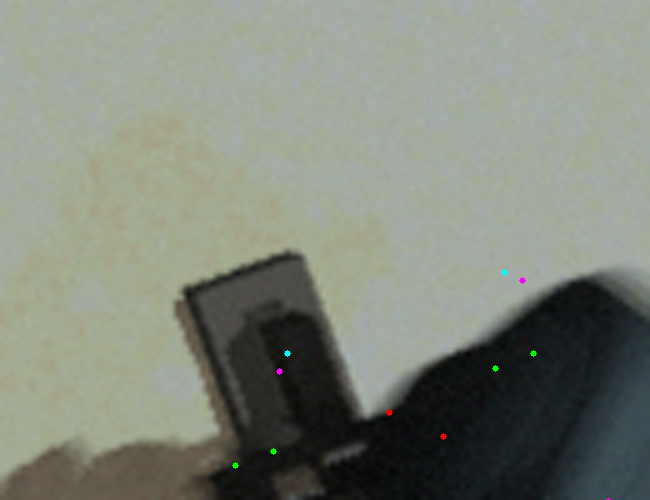

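```bash
cat > snap.py <<'E'
from h import *
import cv2,sys
def snap(tag,wins,pts=[],show=True):
    out={}
    for n,(x0,y0,w,h,k) in wins.items():
        a=cv2.cvtColor(r.read_camera(n),cv2.COLOR_RGB2BGR);cv2.imwrite(f'pics/{n}{tag}.png',a)
        a=cv2.convertScaleAbs(a[y0:y0+h,x0:x0+w],alpha=1.6)
        a=cv2.resize(a,None,fx=k,fy=k,interpolation=cv2.INTER_CUBIC)
        for P in pts:
            p=(proj(n,P)[0]-[x0,y0]+.5)*k
            cv2.circle(a,tuple(p.astype(int)),3,(0,0,255),-1)
        cv2.imwrite(f'pics/{n}{tag}_c.png',a)
E
python3 - <<'E'
from snap import *
s=r.read_state();print(s['clock'],s['eef_pos'],s['dq'].round(4),s['joint_positions'])
R,t=s['tcp_rot'],s['eef_pos']
snap('2',{'scene':(200,0,130,100,6),'top':(370,200,130,100,5)},[R@q+t for q in np.array([(0,0,0),(0,0,.054),(0,.057,.06),(0,-.057,.06)])])
for n in('scene','top'):
    a=cv2.imread(f'pics/{n}1.png').astype(int);b=cv2.imread(f'pics/{n}2.png').astype(int);print(n,abs(a-b).mean(), (abs(a-b).max(2)>30).sum())
E
```

```text
2.7 [ 0.48407037 -0.23654473  0.22268436] [ 0.0562 -0.0655  0.0638  0.0255  0.0419  0.0298] [-6.64825502e-01  7.62656712e-02  1.90524371e+00 -7.98061802e-04
  1.16088614e+00 -2.57810129e+00]
scene 0.9736015625 662
top 1.9949479166666666 2548
```

View pics/scene2_c.png

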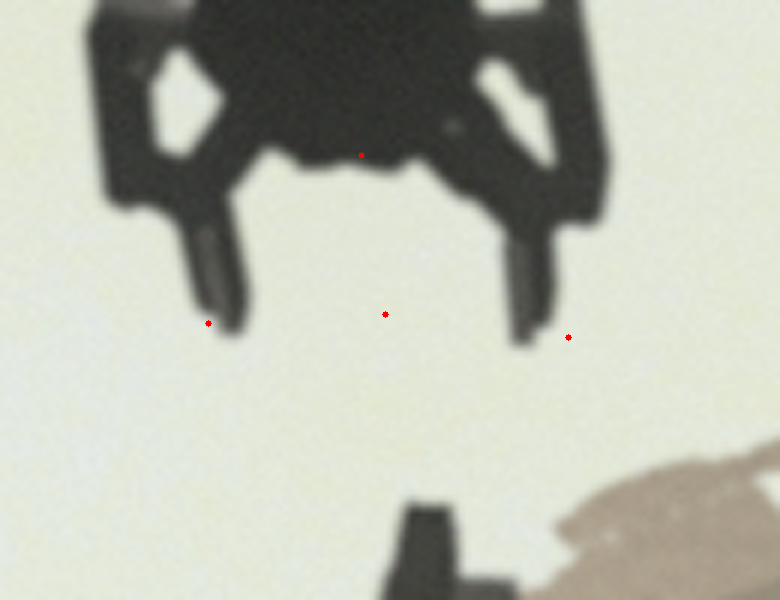

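View pics/top2_c.png

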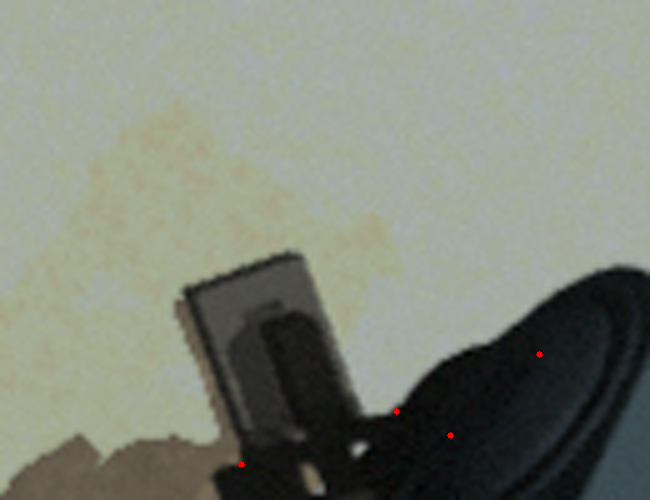

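```bash
python3 -m pendant '[[[0,0,0],[0,0,0.01],0.085],[[0,0,0],[0,0,0.01],0.085],[[0,0,0],[0,0,0.01],0.085],[[0,0,0],[0,0,0.01],0.085],[[0,0,0],[0,0,0],0.085],[[0,0,0],[0,0,0],0.085],[[0,0,0],[0,0,0],0.085],[[0,0,0],[0,0,0],0.085],[[0,0,0],[0,0,0],0.085],[[0,0,0],[0,0,0],0.085]]'
python3 - <<'E'
from snap import *
s=r.read_state();print(s['clock'],s['eef_pos'],s['dq'].round(4),s['wrist_force'])
R,t=s['tcp_rot'],s['eef_pos']
snap('3',{'scene':(200,0,130,100,6),'top':(370,200,130,100,5)},[R@q+t for q in np.array([(0,0,0),(0,0,.054),(0,.0425,.06),(0,-.0425,.06)])])
E
```

```text
clock: 4.05
eef_pos: [0.4839, -0.2325, 0.184]
tcp_rot: [[-0.94, -0.34, 0.0], [-0.34, 0.94, -0.0], [-0.0, -0.0, -1.0]]
wrist_force: [-0.3, 0.2, -0.4]
width: 0.0849
4.05 [ 0.4838714  -0.23246732  0.18397147] [ 0.0009  0.0014 -0.0006 -0.0011 -0.0001  0.0008] [-0.3486947   0.17014432 -0.40551855]
```

View pics/scene3_c.png

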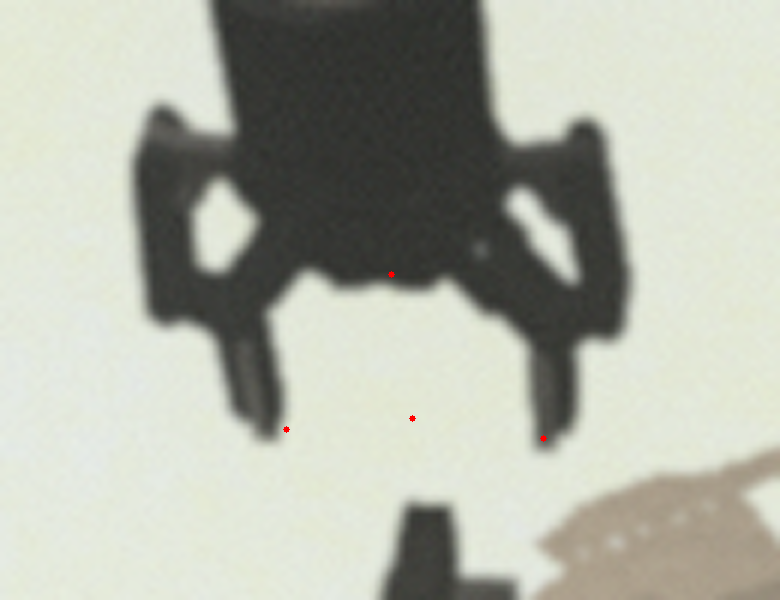

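View pics/top3_c.png

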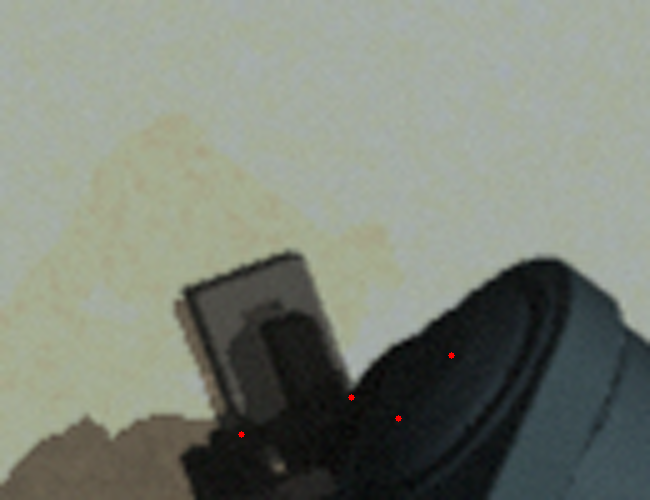

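```bash
python3 -m pendant '[[[0,0,0],[0,-0.0015,0.014],0.085],[[0,0,0],[0,-0.0015,0.014],0.085],[[0,0,0],[0,0,0.014],0.085],[[0,0,0],[0,0,0.014],0.085],[[0,0,0],[0,0,0.014],0.085],[[0,0,0],[0,0,0],0.085],[[0,0,0],[0,0,0],0.085],[[0,0,0],[0,0,0],0.085],[[0,0,0],[0,0,0],0.085],[[0,0,0],[0,0,0],0.085]]'
python3 -m pendant '[[[0,0,0],[0,0,0],0.04],[[0,0,0],[0,0,0],0.03],[[0,0,0],[0,0,0],0.01],[[0,0,0],[0,0,0],0.01],[[0,0,0],[0,0,0],0.01],[[0,0,0],[0,0,0],0.01],[[0,0,0],[0,0,0],0.01],[[0,0,0],[0,0,0],0.01],[[0,0,0],[0,0,0],0.01],[[0,0,0],[0,0,0],0.01]]'
```

```text
clock: 5.4
eef_pos: [0.485, -0.2353, 0.1142]
tcp_rot: [[-0.94, -0.34, 0.0], [-0.34, 0.94, -0.0], [-0.0, -0.001, -1.0]]
wrist_force: [-0.8, -0.3, -0.8]
width: 0.0849
clock: 6.65
eef_pos: [0.485, -0.2353, 0.114]
tcp_rot: [[-0.94, -0.34, 0.0], [-0.34, 0.94, -0.0], [-0.0, -0.0, -1.0]]
wrist_force: [0.0, 0.0, 1.2]
width: 0.0173
```

```bash
python3 -m pendant '[[[0,0,0],[0,0,-0.006],0.01],[[0,0,0],[0,0,-0.010],0.01],[[0,0,0],[0,0,-0.012],0.01],[[0,0,0],[0,0,-0.015],0.01],[[0,0,0],[0,0,-0.015],0.01],[[0,0,0],[0,0,-0.02],0.01],[[0,0,0],[0,0,-0.02],0.01],[[0,0,0],[0,0,-0.02],0.01],[[0,0,0],[0,0,-0.01],0.01],[[0,0,0],[0,0,0],0.01]]'
python3 - <<'E'
from snap import *
s=r.read_state();print(s['clock'],s['eef_pos'],s['wrist_force'],s['width'])
R,t=s['tcp_rot'],s['eef_pos']
snap('4',{'scene':(200,0,130,100,6),'top':(370,200,130,100,5)},[R@q+t for q in np.array([(0,0,0),(0,0,.108),(.021,0,.108),(-.021,0,.108)])])
E
```

```text
clock: 7.9
eef_pos: [0.4851, -0.2354, 0.2429]
tcp_rot: [[-0.94, -0.34, 0.001], [-0.34, 0.94, -0.001], [-0.001, -0.002, -1.0]]
wrist_force: [-0.4, -0.2, -0.8]
width: 0.0175
7.9 [ 0.48513555 -0.23544004  0.24288621] [-0.37497452 -0.16524897 -0.79437711] 0.01747181308458113
```

View pics/scene4_c.png

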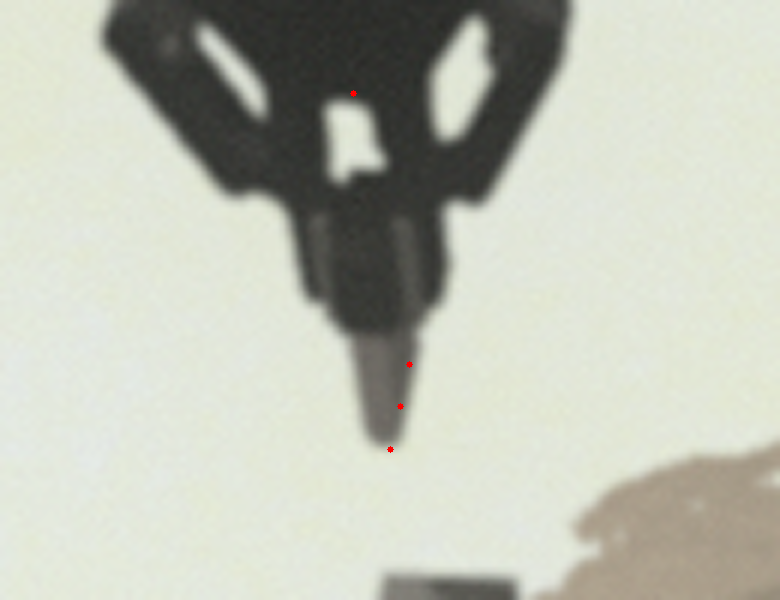

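```bash
python3 -m pendant '[[[0,0,0],[-0.012,0.0233,0],0.01],[[0,0,0],[-0.02,0.0389,0],0.01],[[0,0,0],[-0.024,0.0467,0],0.01],[[0,0,0],[-0.024,0.0467,0],0.01],[[0,0,0],[-0.024,0.0467,0],0.01],[[0,0,0],[-0.024,0.0467,0],0.01],[[0,0,0],[-0.024,0.0467,0],0.01],[[0,0,0],[-0.024,0.0467,0],0.01],[[0,0,0],[-0.016,0.0311,0],0.01],[[0,0,0],[-0.008,0.0155,0],0.01]]'
python3 -m pendant '[[[0,0,8.2],[0,0,0],0.01],[[0,0,8.2],[0,0,0],0.01],[[0,0,8.2],[0,0,0],0.01],[[0,0,8.2],[0,0,0],0.01],[[0,0,0],[0,0,0.02],0.01],[[0,0,0],[0,0,0.02],0.01],[[0,0,0],[0,0,0.02],0.01],[[0,0,0],[0,0,0],0.01],[[0,0,0],[0,0,0],0.01],[[0,0,0],[0,0,0],0.01]]'
python3 - <<'E'
from snap import *
s=r.read_state();print(s['clock'],s['eef_pos'],s['dq'].round(3),s['wrist_force'],np.degrees(np.arctan2(s['tcp_rot'][1,1],s['tcp_rot'][0,1])))
R,t=s['tcp_rot'],s['eef_pos']
snap('5',{'scene':(385,105,130,115,6),'top':(180,190,130,115,5)},[R@q+t for q in np.array([(0,0,0),(0,0,.108),(.021,0,.108),(-.021,0,.108)])])
E
```

```text
clock: 9.25
eef_pos: [0.54, 0.2001, 0.2407]
tcp_rot: [[-0.94, -0.342, -0.002], [-0.342, 0.94, -0.0], [0.002, 0.0, -1.0]]
wrist_force: [-0.3, -0.8, -0.6]
width: 0.0172
clock: 10.5
eef_pos: [0.5411, 0.1987, 0.1829]
tcp_rot: [[-0.975, 0.223, 0.002], [0.223, 0.975, 0.0], [-0.002, 0.001, -1.0]]
wrist_force: [-0.4, -0.4, -0.8]
width: 0.0171
10.5 [0.54112012 0.19874989 0.18289023] [-0.    -0.006  0.002  0.001 -0.    -0.002] [-0.42557535 -0.43318967 -0.81923664] 77.11688656314446
```

View pics/scene5_c.png

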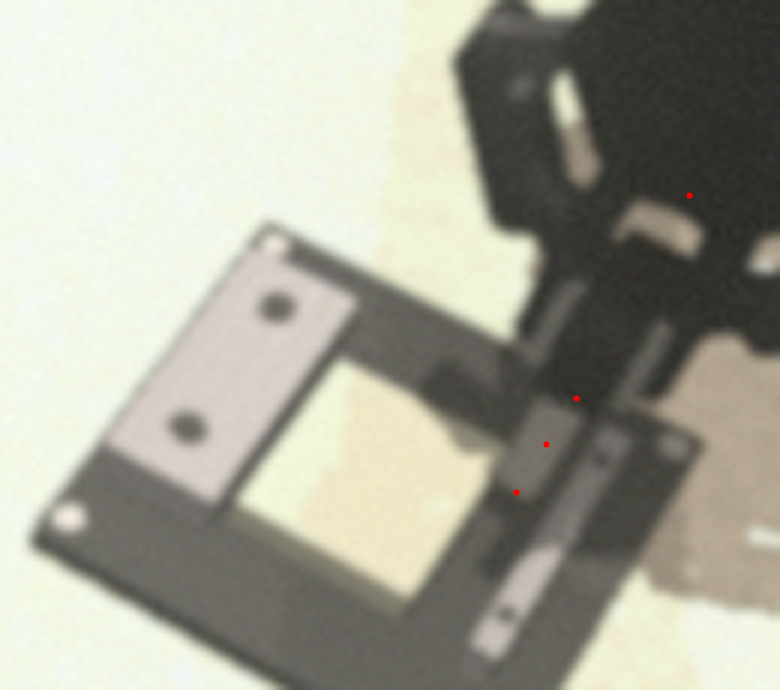

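View pics/top5_c.png

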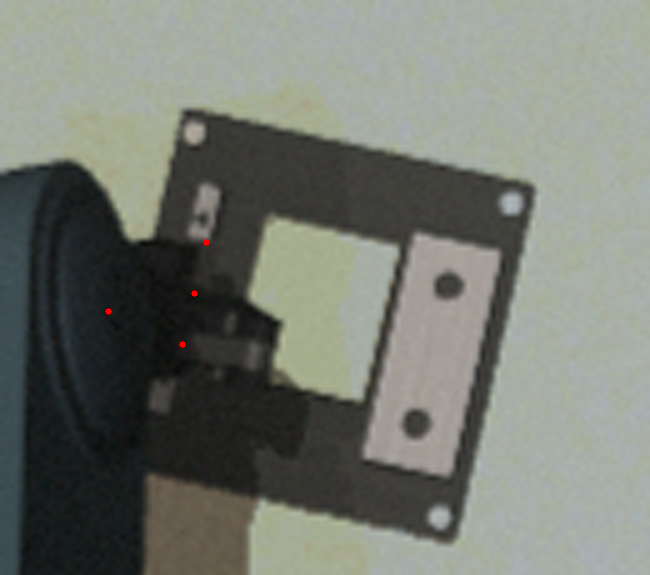

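```bash
python3 -m pendant '[[[0,0,0],[0,0,0.01],0.01],[[0,0,0],[0,0,0.01],0.01],[[0,0,0],[0,0,0.01],0.01],[[0,0,0],[0,0,0.007],0.01],[[0,0,0],[0,0,0.004],0.01],[[0,0,0],[0,0,0],0.01],[[0,0,0],[0,0,0],0.01],[[0,0,0],[0,0,0],0.01],[[0,0,0],[0,0,0],0.01],[[0,0,0],[0,0,0],0.01]]'
python3 - <<'E'
from snap import *
s=r.read_state();print(s['clock'],s['eef_pos'],s['dq'].round(3),s['wrist_force'],np.degrees(np.arctan2(s['tcp_rot'][1,1],s['tcp_rot'][0,1])))
R,t=s['tcp_rot'],s['eef_pos']
snap('6',{'scene':(385,105,130,115,6)},[R@q+t for q in np.array([(-.021,0.004,.108),(-.021,-.004,.108),(-.023,0.006,.102),(-.023,-.006,.102)])])
E
```

```text
clock: 11.85
eef_pos: [0.5405, 0.1986, 0.141]
tcp_rot: [[-0.975, 0.223, 0.0], [0.223, 0.975, 0.0], [-0.0, 0.0, -1.0]]
wrist_force: [-0.3, -0.2, -0.8]
width: 0.0175
11.85 [0.54054853 0.1985894  0.14101882] [-0.002  0.002  0.     0.     0.001  0.002] [-0.28668746 -0.17763111 -0.77987328] 77.09967895767792
```

View pics/scene6_c.png

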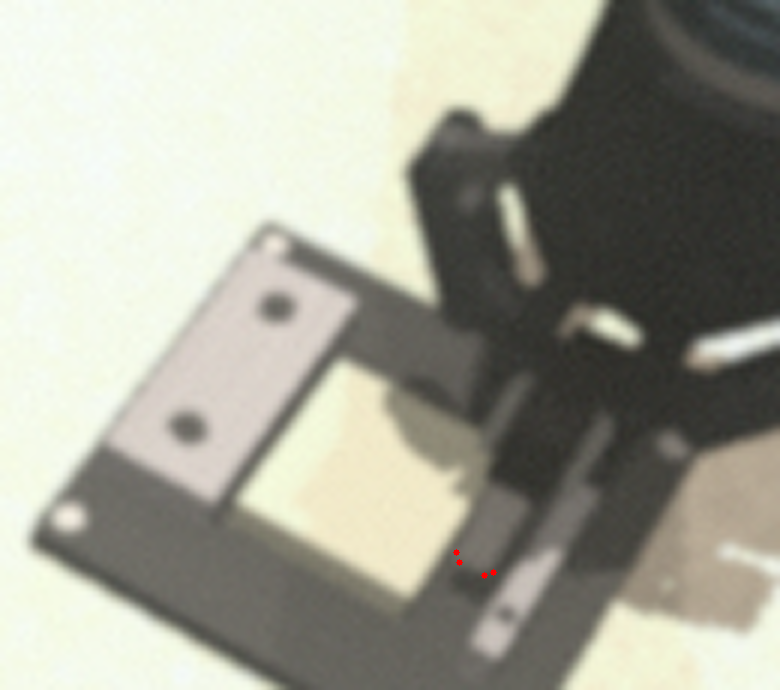

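```bash
python3 -m pendant '[[[0,0,0],[0,0,0.004],0.01],[[0,0,0],[0,0,0.004],0.01],[[0,0,0],[0,0,0.004],0.01],[[0,0,0],[0,0,0.004],0.01],[[0,0,0],[0,0,0.002],0.01],[[0,0,0],[0,0,0.001],0.01],[[0,0,0],[0,0,0.001],0.01],[[0,0,0],[0,0,0],0.01],[[0,0,0],[0,0,0],0.01],[[0,0,0],[0,0,0],0.01]]'
python3 - <<'E'
from snap import *
s=r.read_state();print(s['clock'],s['eef_pos'],s['dq'].round(3),s['wrist_force'],s['ft_torque'])
R,t=s['tcp_rot'],s['eef_pos']
snap('7',{'scene':(385,105,130,115,6)})
E
```

```text
clock: 13.15
eef_pos: [0.5406, 0.1986, 0.121]
tcp_rot: [[-0.975, 0.223, 0.0], [0.223, 0.975, 0.0], [-0.0, 0.0, -1.0]]
wrist_force: [0.3, -0.4, -1.6]
width: 0.0171
13.15 [0.54055517 0.19860402 0.12100122] [-0.001  0.001  0.     0.    -0.002 -0.001] [ 0.27918025 -0.36869865 -1.60205062] [-0.00907403 -0.03856007  0.04061318]
```

View pics/scene7_c.png

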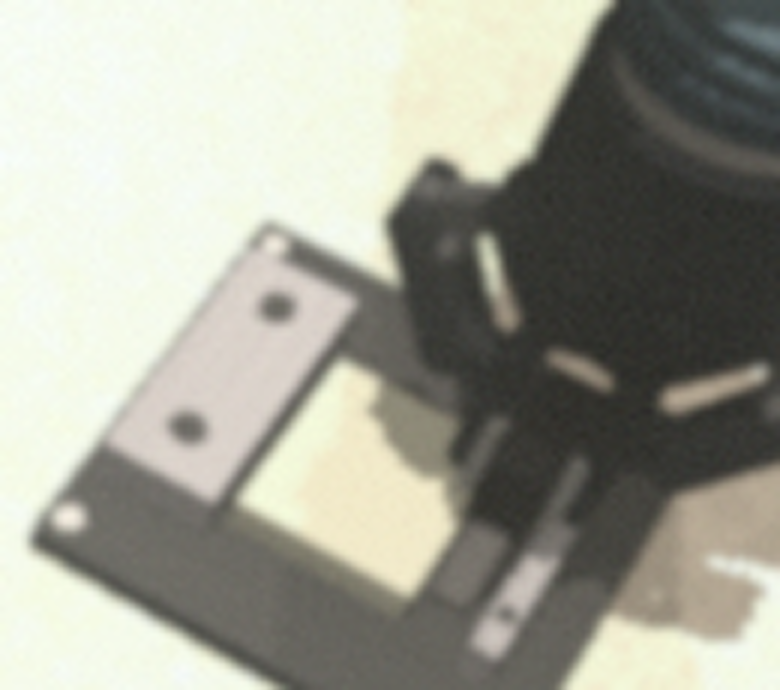

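```bash
python3 -m pendant '[[[0,0,0],[0,-0.001,0],0.01],[[0,0,0],[0,-0.001,0],0.01],[[0,0,0],[0,-0.001,0],0.01],[[0,0,0],[0,-0.001,0],0.01],[[0,0,0],[0,-0.001,0],0.01],[[0,0,0],[0,-0.001,0],0.01],[[0,0,0],[0,-0.0005,0],0.01],[[0,0,0],[0,0,0],0.01],[[0,0,0],[0,0,0],0.01],[[0,0,0],[0,0,0],0.01]]'
cat > st.py <<'E'
from rig import r
import numpy as np
s=r.read_state();a=np.radians(-13.05);u=np.array([np.cos(a),np.sin(a)]);v=np.array([-u[1],u[0]])
d=s['eef_pos'][:2]-[.5252,.1614]
print(s['clock'],'jig xy mm',1e3*d@u,1e3*d@v,'z',s['eef_pos'][2],'F along jig x,y',s['wrist_force'][:2]@u,s['wrist_force'][:2]@v,s['wrist_force'][2],'T',s['ft_torque'].round(2), 'yaw',np.degrees(np.arctan2(s['tcp_rot'][1,1],s['tcp_rot'][0,1])),'tilt',s['tcp_rot'][:2,2], s['width'])
E
python3 st.py
```

```text
clock: 14.45
eef_pos: [0.5391, 0.1922, 0.1209]
tcp_rot: [[-0.975, 0.223, -0.0], [0.223, 0.975, -0.0], [0.0, -0.0, -1.0]]
wrist_force: [-0.5, -0.3, -2.1]
width: 0.0174
14.45 jig xy mm 6.543832342589434 33.11494690254769 z 0.1208802320129756 F along jig x,y -0.4220469403085126 -0.3901792827297167 -2.078645804462998 T [-0.01 -0.03  0.01] yaw 77.1066642038382 tilt [-6.85301283e-05 -1.82624306e-04] 0.017420247683819192
```

```bash
python3 -m pendant '[[[0,0,0],[0,-0.0005,0],0.01],[[0,0,0],[0,-0.0005,0],0.01],[[0,0,0],[0,-0.0005,0],0.01],[[0,0,0],[0,-0.0005,0],0.01],[[0,0,0],[0,-0.0005,0],0.01],[[0,0,0],[0,0,0],0.01],[[0,0,0],[0,0,0],0.01],[[0,0,0],[0,0,0],0.01],[[0,0,0],[0,0,0],0.01],[[0,0,0],[0,0,0],0.01]]'
python3 st.py
```

```text
clock: 15.7
eef_pos: [0.5386, 0.1907, 0.1211]
tcp_rot: [[-0.975, 0.224, 0.001], [0.224, 0.975, 0.002], [-0.0, 0.002, -1.0]]
wrist_force: [0.4, 6.1, -1.1]
width: 0.0173
15.7 jig xy mm 6.464680648284016 31.617015893621605 z 0.12111262384826946 F along jig x,y -0.9823859793067236 6.055719887394219 -1.0851606465834556 T [ 1.19 -0.17  0.  ] yaw 77.08441100468093 tilt [0.0009332 0.0021932] 0.017340857771521466
```

```bash
python3 -m pendant '[[[0,0,0],[0,-0.0005,0],0.01],[[0,0,0],[0,-0.0005,0],0.01],[[0,0,0],[0,-0.0005,0],0.01],[[0,0,0],[0,0,0],0.01],[[0,0,0],[0,0,0],0.01],[[0,0,0],[0,0,0],0.01],[[0,0,0],[0,0,0],0.01],[[0,0,0],[0,0,0],0.01],[[0,0,0],[0,0,0],0.01],[[0,0,0],[0,0,0],0.01]]'
python3 st.py
python3 - <<'E'
from snap import *
snap('8',{'scene':(385,105,130,115,6),'top':(180,190,130,115,5)})
E
```

```text
clock: 16.95
eef_pos: [0.5385, 0.1903, 0.1214]
tcp_rot: [[-0.975, 0.224, 0.002], [0.224, 0.975, 0.005], [-0.001, 0.005, -1.0]]
wrist_force: [1.8, 12.0, -1.9]
width: 0.0172
16.95 jig xy mm 6.451691091066585 31.176731801103593 z 0.12139767865991903 F along jig x,y -0.9851177374521998 12.059860233033318 -1.9019087628621087 T [ 2.17 -0.18 -0.01] yaw 77.0518261381824 tilt [0.00206084 0.00475481] 0.01716473099882454
```

View pics/scene8_c.png

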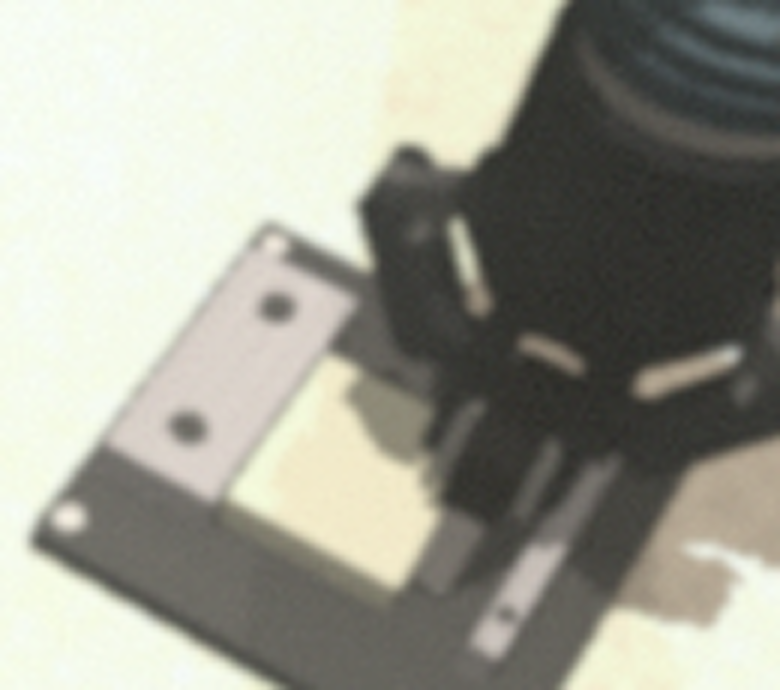

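View pics/top8_c.png

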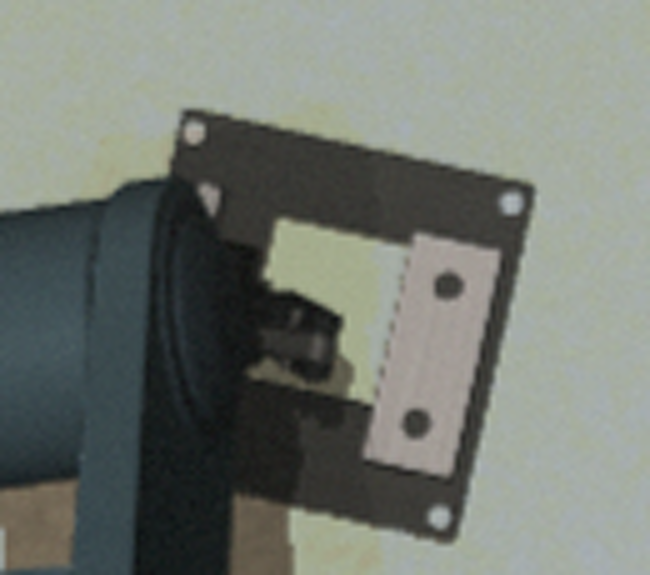

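```bash
python3 st.py; python3 -c "
from rig import r
print(r.close_job())"
```

```text
17.05 jig xy mm 6.447730725464175 31.205425000624068 z 0.12142115415892013 F along jig x,y -1.5309652433027525 12.129217915780451 -2.170389966242544 T [ 2.21 -0.25  0.06] yaw 77.05380712203332 tilt [0.00212013 0.00477482] 0.01715513850214977
the job is handed in; nothing more can be done
None
```

I pulled the spacer out of its block and lowered it upright into the 20 mm gap on the thin-rail side. I then pushed the tile about 5 mm until it sat against the wide rail. I handed the job in at about 17 s with the spacer still gripped and pressing.

**Push and grip:** My last reading showed a steady push of about 12 N across the rails, with almost no twisting moment. The fingers were 17.2 mm apart on the handle. The tool centre was 31.2 mm from the jig's centre line, against an expected 31 mm when flush.

**Height and tilt:** Working from the tool height, I estimate the foot at about 1.4 mm above the bed. The tool was tilted by about 0.005 rad.

**Cameras:** Both final pictures show the tile flush and square to the wide rail with no visible gap. The robot touched nothing except the spacer that I could see, and its path stayed well clear of the jar, beaker and box. I did not take a separate picture of those three afterwards.

**Disagreements:**
- **Top and scene cameras:** they differed by about 2 mm on the jig's position, within the stated calibration.
- **First pictures over the storage block:** these showed the gripper up to about 8 mm off, because the arm was still settling. Later pictures, taken once it had settled, agreed to within about 2 mm.

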